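# Lock the spindle nut of a tensile grip

## Task

Tighten the castle nut on the grip head's spindle (clockwise) until you feel it come up against the disc spring, then carry on tightening just to the first slot that lines up with the cross hole, and no slot further. Then take the lock pin from its V-block and slide it gently, without forcing it, through slot and hole until its shoulder is home against the nut, let go, and leave the other things on the table where they are.

Things in the scene. Friction and masses are not known exactly. Their poses are not given: they have to be found in the camera images.
- head: Grip head of a tensile tester, fixed, spindle up: dark base plate 150 x 104 x 12 mm, aluminium body 116 x 72 mm up to 52 mm, steel neck 70 mm in diameter up to 65 mm, on it the disc spring. Origin: centre of its underside, on the spindle axis, at table height; z up. Fingers have room all round the nut above the spring.
- spring: Dark disc spring under the nut, 58 mm in diameter, 4 mm thick. Origin: centre of its underside, 65 mm above the table; z up. The tightened nut squeezes it by 0.16 mm per rad of turn past the touch, far too little for the readings to show.
- nut: Steel castle nut on the spindle: hexagon 46 mm across flats, 21 mm high, then a crown 42 mm in diameter up to 34 mm with six slots 8.4 mm wide, 13 mm deep, open on top, each over mid-flat, all alike. Origin: centre of its underside; z up; x points through a slot and square to a flat. It turns on its thread: clockwise from above tightens; released tight, it springs back 2 to 3 degrees.
- spindle: Steel load spindle, 29 mm in diameter, fixed; its top is 10 mm above the cross hole's axis, about 3 mm proud of the nut, with a thin dark line scribed along the hole's direction. Origin: on the spindle axis at the centre of the cross hole, 97.5 mm above the table; z up; x along the hole, which goes right through, 7.6 x 7.6 mm, and may be entered from either end.
- seat (a point): The middle of the disc spring's top, on the spindle axis, 69 mm above the table. The nut starts 9 to 138 degrees of turn short of seating on it; readings cannot show the gap. Until then it turns with a light drag of 0.06 Nm. Within 3 degrees of the touch the torque steps up to 0.55 Nm (0.2 to 0.4 Nm is still felt when held still), then rises by 0.07 Nm per 10 degrees.
- slot (a point): A point in one of the nut's slots: on the nut's x axis, 18 mm from the axis, 28 mm above its underside. The right alignment comes 18 to 42 degrees of turn after the nut first touches the spring, whichever slot that is, the first, second or third to line up from the start; the one before it leaves the nut loose, the one after it overloads the spring.
- pin: Lock pin, loose, 18 g, lying level in the V-block: steel shank 6 mm in diameter, 52 mm from shoulder to tip, the last 5 mm tapered to 2.4 mm; behind the shoulder a black plastic grip 12 mm in diameter, 28 mm long. Origin: on its axis at the shoulder; x runs to the tip. When home, the shoulder rests on the nut's crown, 21 mm from the spindle axis.
- pin_grip (a point): Where to hold the lock pin: on its axis, 18 mm behind the shoulder, in the black grip, which overhangs the V-block on the side nearer the robot with room for a finger on either side. At the start 33 mm above the table.
- vblock: Steel V-block that holds the lock pin, fixed: 36 mm long along the groove, 44 mm wide, 40 mm high, groove 11 mm deep. Origin: centre of its underside; x runs along the groove, from the pin's grip to its tip. The pin's shoulder is 23 mm from the block's centre, 5 mm clear of its face.
- vblock_b: The matching V-block, fixed, that holds only a plain round bar; a bystander
- bar: A plain steel bar 12 mm in diameter, 70 mm long, without a grip, lying in the other V-block; a bystander
- spare_nut: A plain hexagon nut lying flat, 46 mm across flats, 24 mm high, no slots; a bystander. Origin under its middle.
- spare_ring: A spare flat disc ring lying on the table, 58 mm outside diameter, 6 mm thick; a bystander. Origin under its middle.
- specimen0: A flat black plastic tensile specimen (dumbbell shape), 150 mm long, 20 mm wide, 4 mm thick; a bystander. Origin under its middle.
- specimen1: Another such specimen; a bystander. Origin under its middle.
- specimen2: A third such specimen; a bystander. Origin under its middle.
- caliper: A calliper lying flat, about 225 mm long, 10 mm thick; a bystander. Origin under its middle.
- spanner: An open-ended steel spanner, 240 mm long, lying flat; a bystander. Origin under its middle.

How it is judged:
On the way:
1. the nut is tightened on the disc spring, to the first slot that lines up with the cross hole after seating (z of spring in the frame of head between 0.064863 and 0.06497 m and (angle between the x axis of nut and the x axis of spindle, either way round below 0.09 rad or angle between the x axis of nut and the x axis of spindle, either way round between 0.957 and 1.137 rad)), for 0.3 s.
At the end, for the whole second after the job is handed in: Nut 11 to 49 degrees past first touching the spring, a slot within 5 degrees of the cross hole; pin through slots and hole, along it within 8 degrees and 4 mm in height, shoulder within 3.5 mm of the nut's crown, at rest, released (all of step 1 and horizontal distance between pin and spindle below 0.0245 m and z of pin in the frame of spindle between -0.004 and 0.004 m and angle between the x axis of pin and the x axis of spindle, either way round below 0.15 rad and linear speed of pin below 0.02 m/s).
It fails at once if the nut is overtightened: turned more than 65 degrees past its first touch of the disc spring (z of spring in the frame of head below 0.06482 m).
It fails at once if the lock pin is forced: more than 30 N between it and the nut or the spindle (contact force between pin and spindle above 30 N or contact force between pin and nut above 30 N).
It fails at once if a bystander is shifted by more than 30 mm (distance of any of spare_nut, spare_ring, specimen0, specimen1, specimen2, caliper, spanner, bar from where it was at the start of the episode above 0.03 m).
It also fails if it takes over 72 s, if anything falls off the work surface, if the arm or the gripper's body presses on something with over 40 N, if the wrist force passes 120 N, or if a joint passes its speed limit or range.

## Robot

A 6-joint arm with a two-finger parallel gripper is mounted at the origin on the work surface. World frame = base frame: x ahead of the robot, y to its left, z up, the work surface at z = 0. Lengths are in m, angles in rad, forces in N, time in s.
With the tool pointing down it reaches from about 0.325 to 0.775 m from the base axis. Payload 5.5 kg.
Tool frame: the origin (TCP) lies between the finger pads; the fingertips stand 8 mm ahead of it and the grasp point (between the pads) lies 11 mm behind it (tcp_to_tips is the distance from the TCP to the fingertips, in m); z points along the fingers, y is the direction in which the jaws open and shut (so a half turn about z gives the same grasp; the last joint's range is limited). The gripper opens to 88 mm and grips with 3 to 60 N. Pads are 20 mm wide; open, the fingers measure 115 mm over their backs; the gripper's body (75 mm by 178 mm) begins 61 mm behind the grasp point.
Start: joints at [1.098, 0.091, 1.231, -0, 1.82, -0.057], TCP at [0.242, 0.549, 0.231] pointing down, gripper open.
Joint ranges: [-2.87, 2.87], [-0.86, 2.18], [0.17, 2.46], [-1.51, 4.65], [0.06, 2.69], [-2.65, 2.65]. Speed limits (rad/s): [2.57, 2.57, 3.01, 3.14, 3.14, 3.14].

## Interface

Orientations are given as a unit quaternion [w, x, y, z].
In Python, from bench import * gives the robot as it stands. Calls block until the motion is done:
- move_to(position, orientation): joint-space move of the TCP to a pose.
- move_l(position, speed=0.15, orientation=None): straight line of the TCP; orientation=None keeps the orientation; speed is the mean speed in m/s.
- movej(angles): joint-space move.
- gripper_open() and close(): open the fingers fully, or close them until they stop; the grip force is fixed at half the most.
- hold(seconds).
- inverse_kinematics(position, orientation): joint angles nearest the present ones, or None.
- state(): the state.
- get_image(name): name is "scene" or "top" or "wrist"; returns a dict with "frame" (420x560x3 uint8, blue, green, red), "depth" (420x560 float32, m along the optical axis (not along the pixel's ray), 0 where there is no reading), "camera_matrix" (3x3 intrinsics, pixels), "k1" (the pictures are not rectified: a ray, as slopes to the right and down, at radius r is drawn at 1 + k1 r^2 times it, then the intrinsics apply), "view" (4x4, takes a point from world to camera coordinates). Camera axes: x right, y up, looking along -z (the intrinsics and any distortion apply to the point x, -y, -z); pixel columns grow to the right and rows downward; lengths in m; the calibration is good to about 2 mm. A picture is of the moment at which its call begins.
A pose or a line that the arm cannot do raises IKError and nothing moves.
- job_done(): hands the job in, once; it reports no verdict.
The state is a dict: "time": time; "joint_pos": joint angles; "dq": joint speeds; "joint_torque": joint torques, N m; "ee_pos": TCP position; "ee_rot": TCP orientation; "ft_force": force on the tool from outside, world axes, zero at the start; "moment": the same for the moment, N m; "finger_gap": finger opening in m.
Only numpy, scipy, OpenCV 4.12 (cv2) and the standard library are available. Lean on these libraries where they do the work, as an engineer would, in place of code of your own. Each camera call takes 0.05 s, during which the arm holds its last target. There are 200 camera calls.

## Working session

There is one attempt and no reset: what is moved stays moved. The work goes in short steps, each a Python script; the robot and the scene stay as the last script left them, time stands still between calls to the robot, and variables do not carry over. Pictures are saved under pics/ and viewed, about 8 in all and at most 12, crops included, and the job is handed in when it is done.

```bash
ls; mkdir -p pics
cat > h.py <<'E'
from bench import *
import numpy as np, cv2
from scipy.spatial.transform import Rotation as R
def snap(n,f,crop=None,s=1):
    im=get_image(n); np.savez('pics/'+f+'.npz',**{k:np.array(v) for k,v in im.items()})
    a=im['frame']
    if crop: a=a[crop[1]:crop[3],crop[0]:crop[2]]
    if s!=1: a=cv2.resize(a,None,fx=s,fy=s,interpolation=cv2.INTER_CUBIC)
    cv2.imwrite('pics/'+f+'.png',a); return im
def ray(im,u,v):
    K=np.array(im['camera_matrix']);k=float(im['k1'])
    d=np.array([(u-K[0,2])/K[0,0],(v-K[1,2])/K[1,1]]);x=d.copy()
    for _ in range(20): x=d/(1+k*(x@x))
    return x
def onz(im,u,v,z):
    x=ray(im,u,v); V=np.array(im['view']);Rm=V[:3,:3];c=-Rm.T@V[:3,3]
    d=Rm.T@np.array([x[0],-x[1],-1]); return c+d*(z-c[2])/d[2]
def dep(im,u,v):
    x=ray(im,u,v); V=np.array(im['view']);D=float(im['depth'][int(round(v)),int(round(u))])
    return V[:3,:3].T@(D*np.array([x[0],-x[1],-1])-V[:3,3])
def load(f): return dict(np.load('pics/'+f+'.npz'))
def down(yaw): # tool z down, tool y axis at angle yaw+90deg; x at yaw
    q=(R.from_euler('z',yaw)*R.from_euler('x',np.pi)).as_quat(); return [q[3],q[0],q[1],q[2]]
E
python3 - <<'E'
from h import *
snap('top','top0'); s=state(); print(s); 
im=load('top0');print(im['view'],im['camera_matrix'],im['k1'])
snap('scene','sc0')
E
```

```text
pics
{'time': 0.05, 'joint_pos': array([ 1.09827179e+00,  9.18531697e-02,  1.23184295e+00, -3.25673016e-05,
        1.81981451e+00, -5.67114211e-02]), 'dq': array([ 9.97122894e-04,  2.04027843e-05, -1.54675104e-03, -9.96351526e-05,
       -1.39388271e-03, -3.19921928e-04]), 'joint_torque': array([ 3.26526468e-03, -4.48204422e+01, -4.07902586e+01,  7.00008776e-02,
        2.88742804e-02, -1.06329176e-04]), 'ee_pos': array([0.2422517 , 0.54861777, 0.22953453]), 'ee_rot': array([-2.35577633e-04,  2.06415812e-01,  9.78463894e-01, -9.29733335e-04]), 'ft_force': array([-0.31141723,  0.00988596, -0.3048449 ]), 'moment': array([0.02192996, 0.00347026, 0.0164403 ]), 'finger_gap': 0.08810016478927238}
[[ 0.01985903 -0.99925805 -0.03299953  0.01753417]
 [ 0.98736275  0.01441077  0.1578199  -0.54935896]
 [-0.15722726 -0.03571666  0.98691636 -0.89034193]
 [ 0.          0.          0.          1.        ]] [[387.41909171   0.         283.36801308]
 [  0.         387.41909171 212.19950411]
 [  0.           0.           1.        ]] 0.024342071740429932
```

View pics/top0.png

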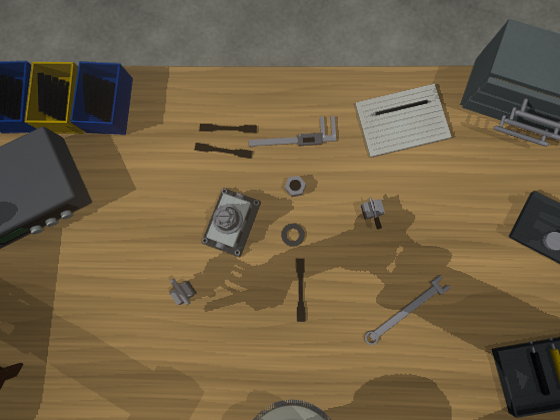

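View pics/sc0.png

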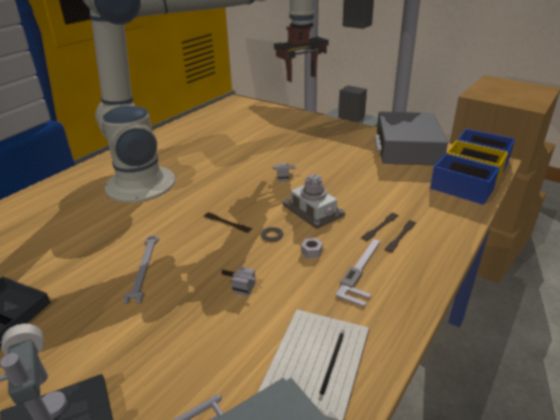

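The top view shows the head at about (229,218), the pin's V-block at (373,210) with its black grip at (377,222), and the bar's V-block at (181,291). Next I look closer with the wrist camera over the head.

Run:
```python
from h import *
im=load('top0')
h=onz(im,229,217,0.1075); g=onz(im,377,222,0.033); b=onz(im,373,209,0.035);print(h,g,b)
w=get_image('wrist'); V=np.array(w['view']); c=-V[:3,:3].T@V[:3,3]; s=state()
q=s['ee_rot'];Rt=R.from_quat([q[1],q[2],q[3],q[0]]).as_matrix()
print('cam in tool',Rt.T@(c-s['ee_pos']),'\n', Rt.T@V[:3,:3].T, w['camera_matrix'])
```

```text
[0.52612294 0.14688631 0.1075    ] [ 0.53011773 -0.19858906  0.033     ] [ 0.56138663 -0.18918327  0.035     ]
cam in tool [ 0.07670899 -0.00103404 -0.15453341] 
 [[-1.23663976e-03  9.59820650e-01  2.80611458e-01]
 [ 9.99998840e-01  1.43663652e-03 -5.07018070e-04]
 [-8.89783084e-04  2.80610506e-01 -9.59821313e-01]] [[298.32592073   0.         282.53925528]
 [  0.         298.32592073 209.43213241]
 [  0.           0.           1.        ]]
```

Run:
```python
from h import *
move_to([0.526,0.147,0.215],down(1.84)); hold(.3)
im=snap('wrist','nut1'); cv2.imwrite('pics/nut1.png',cv2.resize(im['frame'][90:330,120:440],None,fx=2.5,fy=2.5,interpolation=cv2.INTER_CUBIC))
print(state()['time'])
move_to([0.555,-0.19,0.19],down(1.24)); hold(.3)
im=snap('wrist','pin1'); cv2.imwrite('pics/pin1.png',cv2.resize(im['frame'][90:330,120:440],None,fx=2.5,fy=2.5,interpolation=cv2.INTER_CUBIC))
print(state()['time'],state()['joint_pos'])
```

```text
2.2917
3.925 [-3.86619808e-01  5.02182758e-02  1.34499582e+00  4.82870779e-05
  1.74615265e+00 -5.70529347e-02]
```

View pics/nut1.png

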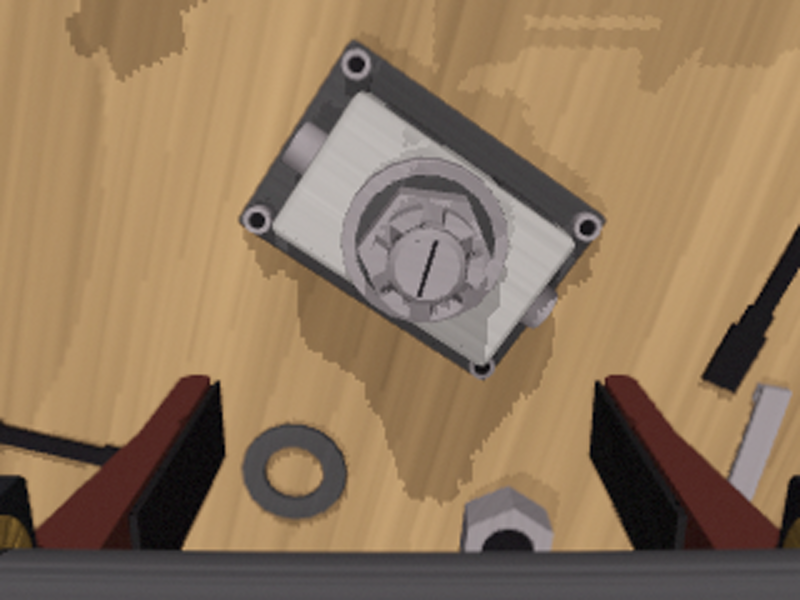

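View pics/pin1.png

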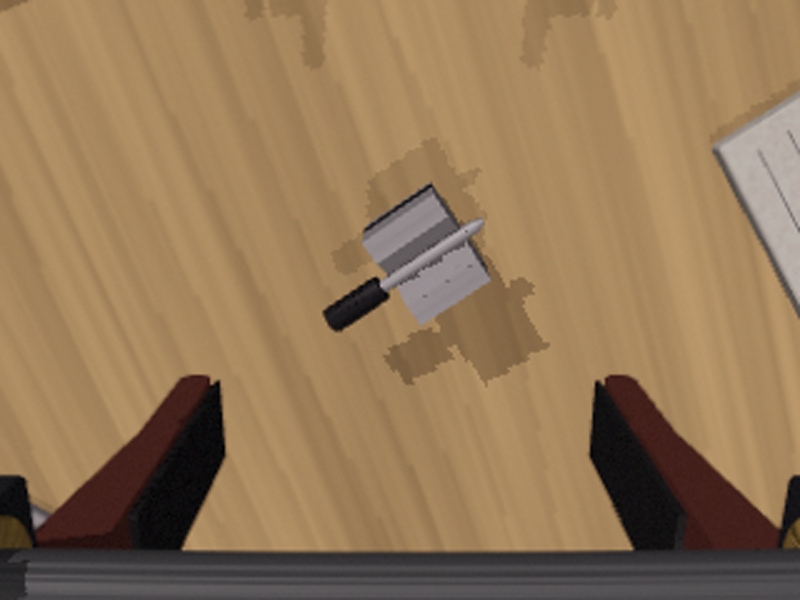

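The nut picture shows the spindle's scribed line from about (437,240) to (419,298). In the pin picture the pin runs from its grip end (332,322) past the shoulder (382,288) to the tip (483,224). I'll rectify the crown plane and enlarge it.

```bash
cat >> h.py <<'E'
def rect(im,c,z,half=0.033,n=660):
    V=np.array(im['view']);K=np.array(im['camera_matrix']);k=float(im['k1'])
    j,i=np.meshgrid(np.arange(n),np.arange(n)); s=2*half/n
    # image right = world -y, up = world +x
    P=np.stack([c[0]+half-i*s,c[1]+half-j*s,np.full(i.shape,z),np.ones(i.shape)],-1)@V.T
    x=P[...,0]/-P[...,2];y=-P[...,1]/-P[...,2];f=1+k*(x*x+y*y)
    return cv2.remap(im['frame'],(K[0,0]*x*f+K[0,2]).astype(np.float32),(K[1,1]*y*f+K[1,2]).astype(np.float32),cv2.INTER_CUBIC)
E
python3 - <<'E'
from h import *
f=lambda x,y:(120+x/2.5-.3,90+y/2.5-.3)
im=load('nut1')
a=onz(im,*f(437,240),.1075);b=onz(im,*f(419,298),.1075);print('line',a,b,(a+b)/2,np.degrees(np.arctan2(*(a-b)[[1,0]])))
print('depth',dep(im,*f(428,262)))
c=(a+b)/2
g=rect(im,c,.1035)
cv2.imwrite('pics/nut1r.png',np.hstack([cv2.resize(rect(im,c,.1075,.02),(400,400)),cv2.resize(g,(400,400))]) if 0 else cv2.resize(g,(600,600)))
im=load('pin1')
P=[onz(im,*f(*p),z) for p,z in [((332,322),.033),((382,288),.033),((483,224),.033)]]
print(P); d=P[2]-P[0];print('yaw pin',np.degrees(np.arctan2(d[1],d[0])),np.linalg.norm(d),np.linalg.norm(P[2]-P[1]), dep(im,*f(355,305)))
E
```

```text
line [0.53011678 0.17123848 0.1075    ] [0.52974054 0.14871152 0.1075    ] [0.52992866 0.159975   0.1075    ] 89.04315464522158
depth [0.52915003 0.16277014 0.10826292]
[array([ 0.51599297, -0.20238398,  0.033     ]), array([ 0.5419607 , -0.19490556,  0.033     ]), array([ 0.59178214, -0.18227944,  0.033     ])]
yaw pin 14.856641137097604 0.07841039878582194 0.051396444692879274 [ 0.52933888 -0.1966219   0.03959433]
```

View pics/nut1r.png

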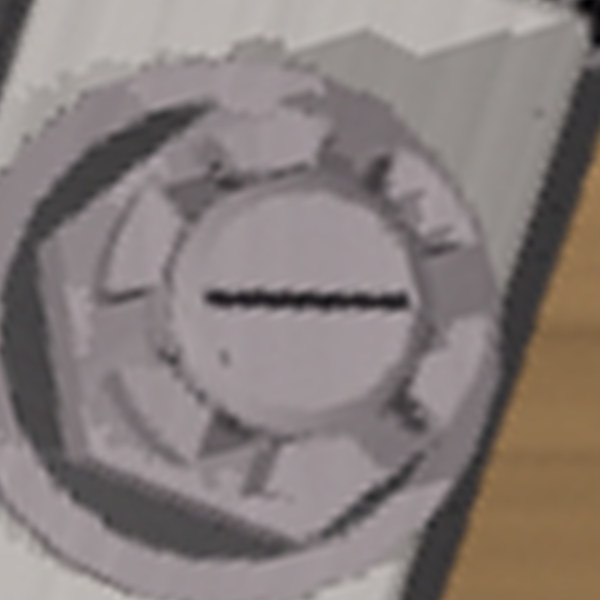

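The rectified crown shows the line running along world y from (207,298) to (408,300). The slots at right (about 460,278) and left (about 120,330) sit about 9° counter-clockwise of it. I'll take two opposite-yaw views so the wrist-camera extrinsic error cancels.

```bash
cat >> h.py <<'E'
def line(im,c):
    g=cv2.cvtColor(rect(im,c,.1075,.02,400),cv2.COLOR_BGR2GRAY)
    yy,xx=np.mgrid[:400,:400]; m=((g<60)&(np.hypot(xx-200,yy-200)<150)).astype(np.uint8)
    n,l,st,ce=cv2.connectedComponentsWithStats(m); 
    k=1+max(range(n-1),key=lambda i:max(st[i+1,2:4])*(st[i+1,4]>50))
    y,x=np.nonzero(l==k); w=np.stack([c[0]+.02-y*1e-4,c[1]+.02-x*1e-4],1)
    d=np.linalg.svd(w-w.mean(0),full_matrices=False)[2][0]; t=(w-w.mean(0))@d
    return w.mean(0)+d*(t.max()+t.min())/2,np.degrees(np.arctan2(d[1],d[0]))%180,t.max()-t.min()
E
python3 - <<'E'
from h import *
C=[.530,.160]; out=[]
for n,y in (('n2',3.6),('n3',3.6-np.pi)):
    move_to([*C,.2],down(y)); hold(.3); im=snap('wrist',n); out.append(line(im,C)); print(n,out[-1])
c=(out[0][0]+out[1][0])/2; print(c,state()['time'])
ims=[rect(load(n),o[0]+0*c,.103,.026,400) for n,o in zip(('n2','n3'),out)]
cv2.imwrite('pics/n23.png',np.hstack(ims))
E
```

```text
n2 (array([0.52979903, 0.16035434]), np.float64(89.17309826675736), np.float64(0.02150641994578254))
n3 (array([0.52935414, 0.16029991]), np.float64(88.75166513477444), np.float64(0.021614480716776015))
[0.52957659 0.16032713] 8.8083
```

View pics/n23.png

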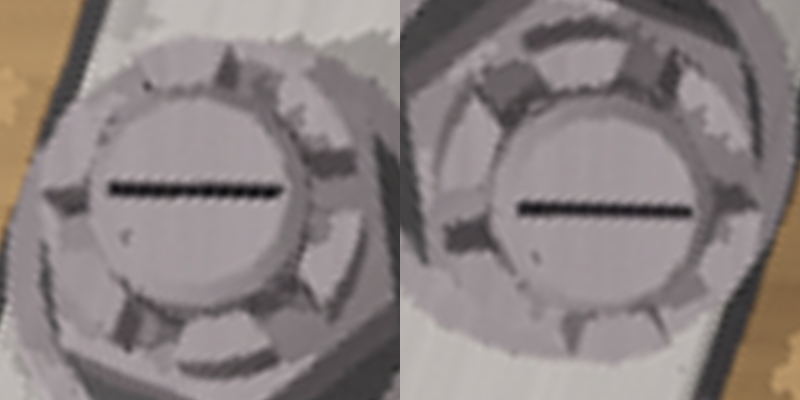

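Both views give the centre (0.5296, 0.1603) and the line at 89.0°. The slot is about 8° counter-clockwise of it. I grip the hex at yaw 247°, which leaves room for the whole turn, and step clockwise while reading torque.

```bash
cat >> h.py <<'E'
def yawdeg():
    q=state()['ee_rot'];m=R.from_quat([q[1],q[2],q[3],q[0]]).as_matrix();return np.degrees(np.arctan2(m[1,0],m[0,0]))%360
def mz(t=.15):
    v=[]
    for _ in range(5): hold(t/5); v.append(state()['moment'][2])
    return np.mean(v)
def turn(deg): # clockwise
    j=np.array(state()['joint_pos']); j[5]+=np.radians(deg); movej(list(j))
E
python3 - <<'E'
from h import *
Y=np.radians(247); C=[.5296,.1603]
move_to([*C,.15],down(Y)); move_l([*C,.0795],.1); hold(.2); print('pre',state()['ft_force'],mz(),yawdeg())
close(); hold(.2); s=state(); print(s['finger_gap'],s['ft_force'],s['ee_pos'],mz(),s['time'])
if .044<s['finger_gap']<.049:
    j0=np.array(s['joint_pos'])
    for a in [10,20]+list(range(25,61,5)):
        j=j0.copy(); j[5]+=np.radians(a); movej(list(j)); m1=state()['moment'][2]; m=mz(); s=state()
        print(a,round(yawdeg(),2),'mz %.3f %.3f'%(m1,m),'gap %.4f'%s['finger_gap'],'t6 %.3f'%s['joint_torque'][5],s['ft_force'].round(1),'t %.2f'%s['time'])
        if m>.6: print('hi')
E
```

```text
pre [ 0.17220243 -0.15310072  0.59823584] 0.002035086631114778 247.00056562532342
0.0460467387706133 [-3.57349675  0.53119796  0.87333887] [0.52931772 0.16047231 0.07949181] 0.05952220800343668 14.175
10 237.16 mz -0.082 -0.048 gap 0.0458 t6 -0.068 [-4.6  1.4  1.4] t 14.80
20 227.26 mz -0.013 -0.045 gap 0.0459 t6 -0.056 [-4.5  1.3  1.2] t 15.26
25 222.27 mz -0.025 -0.083 gap 0.0460 t6 -0.056 [-5.1  1.1  2. ] t 15.68
30 217.27 mz -0.028 -0.060 gap 0.0460 t6 -0.056 [-5.3  1.6  1.2] t 16.09
35 212.27 mz -0.047 -0.050 gap 0.0458 t6 -0.056 [-4.3  2.5  2.7] t 16.51
40 207.27 mz -0.024 -0.057 gap 0.0461 t6 -0.056 [-5.5  1.8  2.3] t 16.93
45 202.28 mz -0.000 -0.054 gap 0.0458 t6 -0.056 [-5.6  1.9  2.6] t 17.34
50 197.28 mz -0.067 -0.070 gap 0.0461 t6 -0.056 [-5.7  3.9  1.7] t 17.76
55 192.28 mz -0.063 -0.056 gap 0.0456 t6 -0.056 [-6.2  3.2  2.1] t 18.18
60 187.28 mz 0.000 -0.045 gap 0.0460 t6 -0.056 [-5.4  2.3  1.9] t 18.59
```

No touch up to 60°, only the 0.06 Nm drag. Continuing.

Run:
```python
from h import *
t0=247; 
for y in [175,165]+list(range(161,129,-3)):
    turn(yawdeg()-y); m1=state()['moment'][2]; m=mz(); s=state()
    print(y,round(yawdeg(),2),'mz %.3f %.3f'%(m1,m),'gap %.4f'%s['finger_gap'],'t6 %.3f'%s['joint_torque'][5],s['ft_force'].round(1),'t %.2f'%s['time'])
    if abs(m)>.18: print('touch'); break
```

```text
175 175.21 mz -0.067 -0.046 gap 0.0462 t6 -0.070 [-4.1  2.4  2.1] t 19.07
165 165.18 mz -0.043 -0.028 gap 0.0460 t6 -0.070 [-2.9  3.6  1.2] t 19.53
161 161.1 mz -0.104 -0.050 gap 0.0456 t6 -0.066 [-3.8  2.7  0.3] t 19.95
158 158.07 mz -0.034 -0.037 gap 0.0459 t6 -0.053 [-3.3  3.8  0.2] t 20.37
155 155.08 mz 0.424 0.448 gap 0.0463 t6 0.425 [-2.9  4.   0.8] t 20.78
touch
```

Touch felt between yaw 158° and 155° (0.42 Nm held). The alignment at yaw 119° is about 37° past that, inside the 18–42° window. I tighten there plus 2.5° for the spring-back, release, and check.

Run:
```python
from h import *
for y in [145,135,126,120,116.6]:
    turn(yawdeg()-y); m1=state()['moment'][2]; m=mz(.1); s=state()
    print(y,round(yawdeg(),2),'mz %.3f %.3f'%(m1,m),'gap %.4f'%s['finger_gap'],'t6 %.3f'%s['joint_torque'][5],s['ft_force'].round(1),'t %.2f'%s['time'])
if abs(yawdeg()-116.6)>.4: turn(yawdeg()-116.6); print(yawdeg())
gripper_open(); hold(.1)
C=[.5296,.1603]
move_l([*C,.2],.25); hold(.3); im=snap('wrist','n4'); o=line(im,C); print(o,yawdeg(),state()['time'])
cv2.imwrite('pics/n4.png',rect(im,o[0],.103,.026,500))
```

```text
145 145.21 mz 0.252 0.292 gap 0.0459 t6 0.288 [-2.4  3.7 -0.1] t 21.16
135 135.26 mz 0.320 0.366 gap 0.0456 t6 0.360 [-1.5  3.6 -0.1] t 21.53
126 126.28 mz 0.406 0.443 gap 0.0458 t6 0.427 [-2.2  4.9 -0.7] t 21.89
120 120.24 mz 0.527 0.525 gap 0.0462 t6 0.536 [-1.1  5.1 -1.2] t 22.23
116.6 116.75 mz 0.670 0.685 gap 0.0457 t6 0.668 [-0.8  4.4 -0.5] t 22.56
(array([0.52956989, 0.1600524 ]), np.float64(88.94379246068688), np.float64(0.021707372973742155)) 116.59816386702374 24.4417
```

View pics/n4.png

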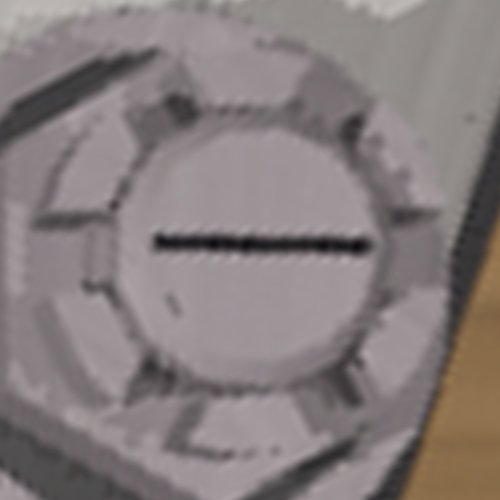

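The slots at left (about (47,253)) and right (about (432,250)) straddle the line, aligned within about 1.5° after spring-back. Now I pick up the pin.

Run:
```python
from h import *
P=np.array([.5246,-.1995]);Y=np.radians(14.9)
move_to([*P,.12],down(Y)); hold(.2)
im=snap('wrist','p2')
move_l([*P,.022],.12); hold(.2); print(state()['ft_force'],state()['ee_pos'])
close(); hold(.2); s=state(); print(s['finger_gap'],s['ft_force'],s['time'])
move_l([*P,.10],.12); hold(.2); s=state(); print(s['finger_gap'],s['ft_force'],s['time'])
im=snap('wrist','p3'); cv2.imwrite('pics/p3.png',cv2.resize(im['frame'][180:420,120:440],None,fx=2.5,fy=2.5,interpolation=cv2.INTER_CUBIC))
```

```text
[ 0.19586955 -1.08298962  1.01464961] [ 0.52514848 -0.19975364  0.02305055]
0.010203434983958093 [-1.67298216  1.34228503  2.04193451] 28.6083
0.010111264980280268 [ 0.31015068 -0.29750382  0.65941985] 29.6083
```

View pics/p3.png

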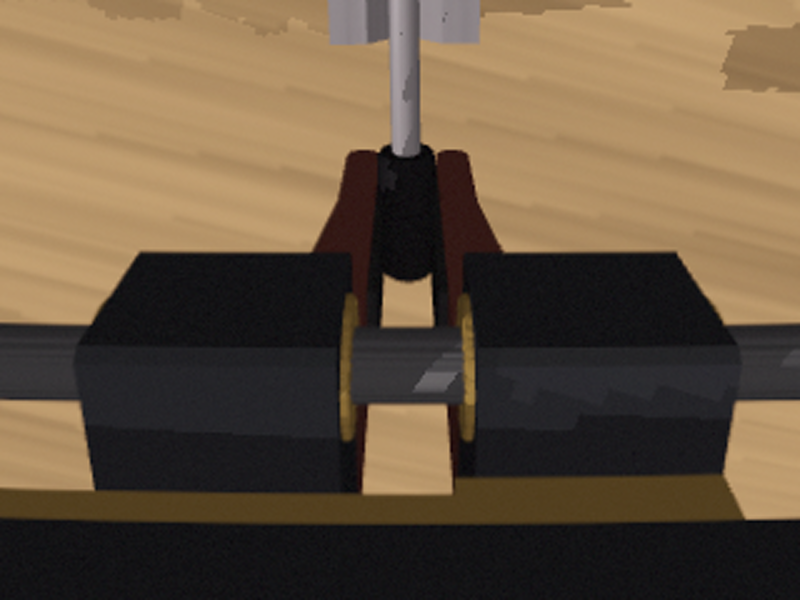

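The pin is gripped, with its shoulder at (405,155) and its shank straight up the image at x≈405. I measure its pose in the hand from depth.

Run:
```python
from h import *
im=load('p3'); s=state(); q=s['ee_rot'];Rt=R.from_quat([q[1],q[2],q[3],q[0]]).as_matrix(); print(s['ee_pos'],yawdeg(),s['time'])
for v in range(130,262,6):
    r=im['depth'][v,268:297]; us=np.arange(268,297); k=r<np.min(r[r>0])+.004; u=us[k].mean()
    p=Rt.T@(dep(im,round(u),v)-s['ee_pos']); print(v,round(u,1),k.sum(),(p*1e3).round(1))
```

```text
[ 0.52420012 -0.19931574  0.09898171] 14.90196777792985 29.6583
130 282.0 29 [70.8  0.3 97.4]
136 282.0 29 [65.9  0.2 98.1]
142 280.0 9 [ 68.   -0.3 -13.9]
148 280.5 12 [ 65.4  -0.3 -15.1]
154 280.5 12 [ 62.6  -0.3 -14.3]
160 281.0 13 [ 59.9   0.1 -15. ]
166 280.5 12 [ 56.9  -0.4 -13.8]
172 280.5 12 [ 54.2  -0.4 -14.3]
178 281.0 13 [ 51.5   0.1 -15.5]
184 281.0 13 [ 48.5   0.1 -14.8]
190 281.0 13 [ 45.6   0.1 -14.8]
196 281.0 11 [ 42.9   0.1 -15.9]
202 281.5 12 [ 39.6   0.6 -14.7]
208 281.5 12 [ 36.5   0.5 -14.4]
214 281.5 12 [ 33.3   0.5 -14.1]
220 282.0 11 [ 30.1   0.5 -13.8]
226 281.5 12 [ 27.4   0.5 -15.1]
232 281.5 12 [ 24.1   0.5 -14.6]
238 282.0 11 [ 21.    0.5 -15. ]
244 282.0 21 [ 18.4   0.5 -16.5]
250 282.0 21 [ 15.4   0.5 -17.1]
256 282.3 19 [ 12.3   0.5 -17.4]
```

```bash
cat >> h.py <<'E'
C0=np.array([.5295,.1602]); D0=np.array([np.cos(np.radians(89)),np.sin(np.radians(89))])
def at(D,z): return [*(C0-D*D0),z]
E
python3 - <<'E'
from h import *
Y=np.radians(88.2)
move_l([.5246,-.1995,.16],.2)
move_to(at(104,.16) if 0 else at(.104,.16),down(Y)); move_l(at(.104,.0862),.15); hold(.4); s=state()
print(s['ee_pos'],np.array(at(.104,.0862))-s['ee_pos'],yawdeg(),s['ft_force'],s['finger_gap'],s['time'])
im=snap('wrist','i1'); print(line(im,C0))
cv2.imwrite('pics/i1.png',cv2.resize(im['frame'][60:300,160:400],(600,600),interpolation=cv2.INTER_CUBIC))
q=s['ee_rot'];Rt=R.from_quat([q[1],q[2],q[3],q[0]]).as_matrix()
for v in range(140,245,8):
    us=np.arange(268,297); r=im['depth'][v,268:297]; k=r<np.min(r[r>0])+.004; u=us[k].mean(); p=dep(im,round(u),v); print(v,round(u,1),k.sum(),p.round(4))
E
```

```text
[0.5279043  0.05626797 0.08673696] [-2.19347912e-04 -5.21321098e-05 -5.36958119e-04] 88.20475696864416 [ 0.48229824  0.11299996 -0.81463657] 0.010252166939161752 32.15
(array([0.52961132, 0.16029885]), np.float64(88.92218479597199), np.float64(0.021616869666268877))
140 280.5 8 [0.5289 0.1247 0.1015]
148 280.5 12 [0.5288 0.121  0.1015]
156 280.5 12 [0.5286 0.1173 0.101 ]
164 280.5 12 [0.5285 0.1137 0.1021]
172 280.5 12 [0.5284 0.1099 0.1014]
180 280.1 14 [0.5283 0.1061 0.1019]
188 281.6 14 [0.5291 0.1021 0.1013]
196 281.5 12 [0.5289 0.0981 0.101 ]
204 281.5 12 [0.5288 0.0943 0.1018]
212 281.5 12 [0.5287 0.0903 0.1019]
220 281.5 12 [0.5285 0.0859 0.101 ]
228 282.0 11 [0.5284 0.0823 0.1028]
236 282.0 11 [0.5283 0.0778 0.1021]
244 282.0 21 [0.5282 0.0743 0.1039]
```

View pics/i1.png

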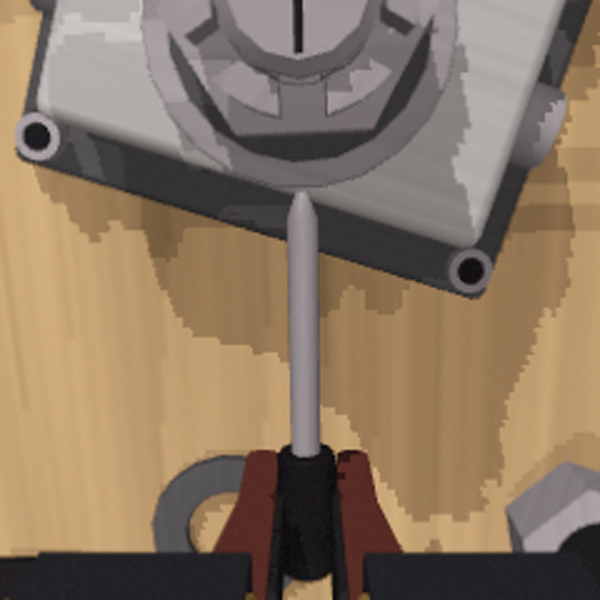

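The tip at (303,195) is lined up with the slot (278–327) and the scribed line at x≈298. Measured lateral error is about 0.2 mm. I insert in small steps with force watch.

Run:
```python
from h import *
z=.0858; f0=state()['ft_force']
D=.104
while D>.0402:
    D=max(D-(.008 if D>.094 else .004),.0402); move_l(at(D,z),.03); s=state(); f=s['ft_force']-f0
    if D>.09 or abs(f).max()>2 or D<.05: print('D %.4f'%D,f.round(1),s['moment'].round(2),s['ee_pos'].round(4),'%.4f'%s['finger_gap'],'%.1f'%s['time'])
    if np.linalg.norm(f)>7: print('STOP'); break
```

```text
D 0.0960 [ 0.6 -0.7 -0.8] [-0.04  0.09 -0.03] [0.5278 0.0645 0.0857] 0.0102 32.6
D 0.0480 [0.1 0.5 0.6] [-0.02  0.05  0.02] [0.5287 0.1124 0.0858] 0.0105 35.9
D 0.0440 [-0.1 -0.1  0.3] [-0.09  0.04 -0.  ] [0.5287 0.1164 0.0858] 0.0101 36.1
D 0.0402 [ 0.9 -0.4  0.5] [-0.02  0.07 -0.04] [0.5288 0.1202 0.0858] 0.0102 36.4
```

Run:
```python
from h import *
z=.0858; D=.0402
f0=np.mean([state()['ft_force'] for _ in range(5) if hold(.03) is None],0)
while D>.0365:
    D-=.0005; move_l(at(D,z),.01); hold(.05); s=state(); f=s['ft_force']-f0
    print('D %.4f'%D,f.round(1),s['ee_pos'].round(4))
    if -f@[*D0,0]>3.5: print('contact'); break
im=snap('wrist','i2'); cv2.imwrite('pics/i2.png',cv2.resize(im['frame'][60:300,160:400],(600,600),interpolation=cv2.INTER_CUBIC)); print(state()['time'])
```

```text
D 0.0397 [nan nan nan] [0.5288 0.1205 0.0858]
D 0.0392 [nan nan nan] [0.5288 0.121  0.0858]
D 0.0387 [nan nan nan] [0.5288 0.1215 0.0858]
D 0.0382 [nan nan nan] [0.5288 0.1218 0.0858]
D 0.0377 [nan nan nan] [0.5288 0.1221 0.0858]
D 0.0372 [nan nan nan] [0.5288 0.1222 0.0858]
D 0.0367 [nan nan nan] [0.5288 0.1222 0.0858]
D 0.0362 [nan nan nan] [0.5289 0.1224 0.0857]
39.0417
  return _methods._mean(a, axis=axis, dtype=dtype,
  ret = ret.dtype.type(ret / rcount)
```

View pics/i2.png

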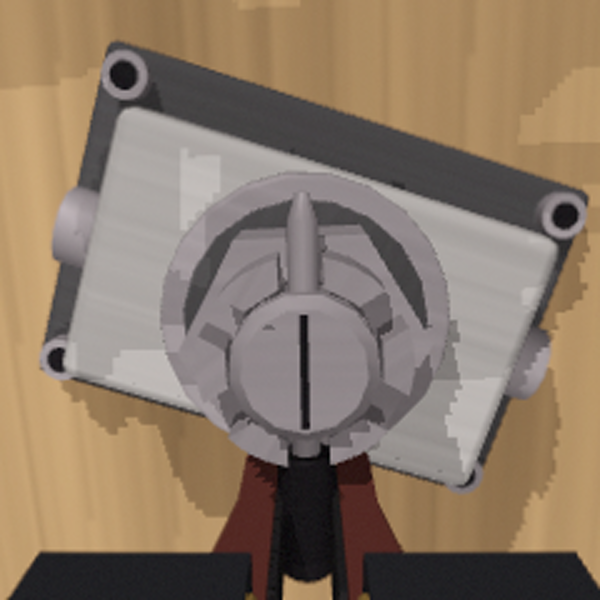

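My force baseline came out NaN (a bug: `hold` does not return None), so the stop guard was off. The arm stalled at y≈0.122, so the shoulder is against the nut. The picture agrees: the tip emerges at (302,195) and the grip meets the crown at (308,460). I read the force, relieve it, and release.

Run:
```python
from h import *
print('pressing',state()['ft_force'],state()['moment'])
move_l(at(.0378,.0858),.02); hold(.2); s=state(); print('relieved',s['ft_force'],s['ee_pos'])
gripper_open(); hold(.4)
p=np.array(s['ee_pos']); p[2]=.16; move_l(list(p),.15); hold(.3)
q=at(.03,.21); move_to(q,down(np.radians(88.2))); hold(.3)
im=snap('wrist','f1'); cv2.imwrite('pics/f1.png',cv2.resize(im['frame'][90:330,160:400],(600,600),interpolation=cv2.INTER_CUBIC)); print(state()['time'],line(im,C0))
```

```text
pressing [-1.00707224 -8.23833334  0.65249253] [-1.38795309  0.1738504  -0.00715837]
relieved [-0.19655237 -4.77613534  0.17314945] [0.52882929 0.12214313 0.08577157]
42.75 (array([0.52949404, 0.16040011]), np.float64(88.94480111768485), np.float64(0.021211137373329234))
```

View pics/f1.png

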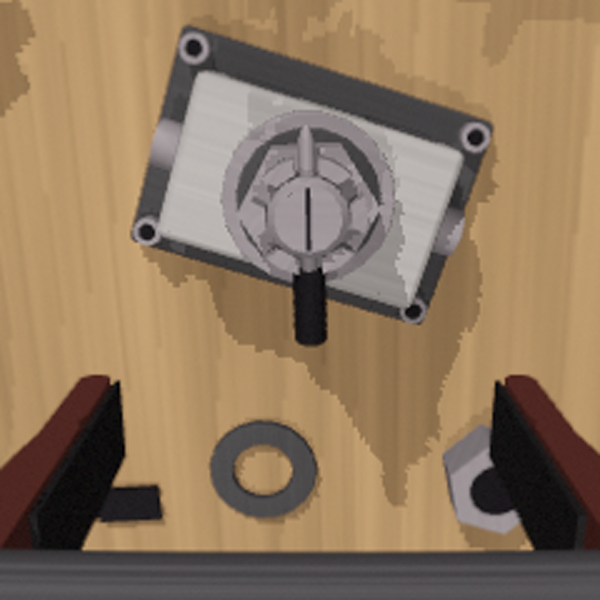

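Run:
```python
from h import *
im=load('f1'); f=lambda x,y:(160+x/2.5-.3,90+y/2.5-.3)
for p,z in [((311,345),.0975),((309.5,270),.1035),((305,126),.0975)]:
    w=onz(im,*f(*p),z)[:2]; print(p,w,'along',(w-C0)@D0*1e3,'lat',(w-C0)@[-D0[1],D0[0]]*1e3)
for y in (285,300,315,330): print(dep(im,*f(310.5,y)).round(4))
job_done(); print(state()['time'])
```

```text
(311, 345) [0.52903232 0.11046668] along -49.73390662363402 lat -0.4003621076401009
(309.5, 270) [0.52943957 0.14116676] along -19.031396842851766 lat -0.2717553121056011
(305, 126) [0.52948046 0.19138575] along 31.180660911631275 lat 0.5638065536841693
[0.5296 0.1356 0.1036]
[0.5294 0.1297 0.1027]
[0.5293 0.1241 0.103 ]
[0.5291 0.1184 0.1032]
the job is handed in; nothing more can be done
the job is handed in; nothing more can be done
```

The nut is tightened to the first slot that lined up after it seated. The lock pin is through slot and hole with its shoulder home, and the job is handed in. Job time stood at about 43 s of the 72 s allowed; no verdict is reported.

- **Nut:** Torque stepped from about 0.06 to 0.45 Nm between yaw 158° and 155°, so that is where it touched the spring. I tightened on to 116.6°, about 37–40° past the touch allowing for spring-back, and released it. By eye, the slot then sat within about 1.5° of the scribed line.
- **Pin:** It went in with under 2 N until the shoulder met the nut, and I then released it.
- **Last picture, before hand-in:** The grip's end is 49.7 mm from the spindle axis (49 mm expected when home). The tip stands 31.2 mm out on the far side (31 mm expected). The pin lies level and within about 1° of the hole, and the nearby ring and nut look undisturbed. I did not measure how far the bystanders may have moved.

**What went wrong:** In the last few millimetres of insertion my force-stop check did not work, because of a coding error that made the baseline invalid. As a result I kept pressing the shoulder about 2 mm of command past contact. Read afterwards, the wrist force was about 8 N, well below the 30 N limit, and I eased it to about 5 N before releasing.

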